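Lock the condiment carousel with a flat screwdriver

TASK

Take the red flat screwdriver out of its wooden stand, feel its blade into the slot of the brass lock screw at the centre of the condiment carousel, pressing and turning only gently, and turn the screw clockwise until it comes up against its stop, without forcing it further. Then put the screwdriver back upright in its stand, fully down and let go; leave everything else, including the carousel tray, where it is.

Things in the scene. Friction and masses are not known exactly. Their poses are not given: they have to be found in the camera images.
- driver_grip (a point): Centre of the screwdriver's handle, 94 mm above the blade tip. The stubby driver (about 110 g) stands upright, blade down, in the stand: red square handle 26 x 26 mm, 64 mm long, flats facing its own x and y; below it an 8 mm shank and blade, 62 mm together. Own z points from tip to handle.
- driver_tip (a point): Middle of the tip edge of the screwdriver's blade, same axes as driver_grip. The blade is 14 mm wide along its own x, 2 mm thick along y, 12 mm long.
- stand_hole (a point): Centre of the mouth of the stand's round hole, on its top face. The stand is a fixed wooden block 76 x 76 mm, 70 mm high, its hole 21 mm wide and right through. The driver hangs in it with the handle's lower end flat on the top face, the blade tip 62 mm below this point.
- caddy: The condiment carousel with all it carries: a fixed black foot and spindle, the turning tray with its pots, and the lock screw in the spindle's top. Origin on the counter under the screw's axis; x axis front to back.
- screw_axis (a point): On the lock screw's axis, level with the dark collar round it (72 mm above the counter); does not turn with the screw. The screw is a brass disc 30 mm across with a straight slot right across, 4.8 mm wide, 5.5 mm deep. Its top stands 10 to 24 mm above this point, and the slot lies within 0.55 rad either way of this point's x axis: both vary and no reading gives them; see or feel for them.
- lock_screw (a joint): How far the lock screw has been turned clockwise seen from above (rad): 0 at the start, firm stop at 1.05; stiff (about 0.06 N m), stays where left. The screw is sprung: it gives way downwards after the first 2 N, 1 mm per N, only 5 mm (7 N), then it is rigid; it springs back up over the blade when the blade meets the slot.
- tray_mark (a point): Top of the red-capped pot on the carousel's turning tray. The tray (200 mm across, 5 pots with caps, tops 74 mm above the counter, 66 mm from the axis) turns freely about the screw's axis if knocked; it is to be left alone.
- lunch_cube: Navy insulated lunch cube, 150 x 150 x 130 mm with a strap on top to 155 mm; origin under its centre. Bystander.
- mug: White mug, 82 mm wide, 95 mm high; origin under its centre. Bystander.
- teaspoon: Steel teaspoon 140 mm long lying on the counter. Bystander.
- scoop: Orange plastic scoop, 60 x 45 x 30 mm cup with a flat handle to its own -x; origin under the cup. Bystander.
- pot_a: Loose clear pot with black cap, 46 mm wide, 53 mm high; origin under its centre. Bystander.
- pot_b: Loose clear pot with yellow cap, same size. Bystander.
Not all that is in view belongs to the job. Of the things that look like the caddy, the smallest one is meant.

How it is judged (in metres and radians):
On the way, in this order (a step that is already met when the one before it is completed fails the run):
1. the blade is in the slot and has begun to turn the screw (value of joint lock_screw above 0.1 rad and horizontal distance between driver_tip and screw_axis below 0.008 m and z of driver_tip in the frame of screw_axis below 0.023 m and angle between driver_grip's own z axis and vertical below 0.2 rad), for 0.05 s.
2. the screw is up against its stop, turned by the blade in its slot (value of joint lock_screw above 0.95 rad and horizontal distance between driver_tip and screw_axis below 0.008 m and z of driver_tip in the frame of screw_axis below 0.023 m and angle between driver_grip's own z axis and vertical below 0.2 rad), for 0.1 s.
At the end, for the whole second after the job is handed in: The lock screw is turned at least 0.93 rad (stop at 1.05); the screwdriver stands upright in the stand (tilt under 0.1 rad, tip within 10 mm of the hole's axis and at least 58 mm below its mouth), released and at rest (value of joint lock_screw above 0.93 rad and horizontal distance between driver_tip and stand_hole below 0.01 m and z of driver_tip in the frame of stand_hole below -0.058 m and angle between driver_grip's own z axis and vertical below 0.1 rad and linear speed of driver below 0.02 m/s); the robot touches nothing.
It fails at once if the screwdriver presses on or strains the carousel or its lock screw with more than 60 N, the forces of all contacts added (turning normally takes about 20 N so counted) (contact force between driver and caddy above 60 N).
It fails at once if the carousel tray is turned by more than about 15 degrees (distance of tray_mark from where it was at the start of the episode above 0.018 m).
It fails at once if a bystander is moved more than 15 mm (distance of any of lunch_cube, mug, teaspoon, scoop, pot_a, pot_b from where it was at the start of the episode above 0.015 m).
It also fails if it takes over 72 s, if anything falls off the work surface, if the arm or the gripper's body presses on something with over 40 N, if the wrist force passes 120 N, or if a joint passes its speed limit or range.

ROBOT

A 6-joint arm with a two-finger parallel gripper is mounted at the origin on the work surface. World frame = base frame: x ahead of the robot, y to its left, z up, the work surface at z = 0. Lengths are in mm, angles in rad, forces in N, time in s.
With the tool pointing down it reaches from about 350 to 775 mm from the base axis. Payload 7.3 kg.
Tool frame: the origin (TCP) lies midway between the tips of the shut fingers; the grasp point (between the pads) lies 19 mm behind it; z points along the fingers, x is the direction in which the jaws open and shut, and the axes are right-handed (so a half turn about z gives the same grasp; the last joint's range is limited). The gripper opens to 92 mm and grips with 3 to 60 N. Pads are 19 mm wide; open, the fingers measure 130 mm over their backs; the gripper's body (75 mm by 190 mm) begins 47 mm behind the grasp point.
Start: joints at [-1.397, 0.342, 1.524, -0, 1.275, -0.146], TCP at [165.07, -498.394, 226.741] pointing down, gripper open.
Joint ranges: [-2.53, 2.53], [-0.77, 2.02], [0.04, 2.7], [-1, 4.14], [0.28, 2.66], [-3.11, 3.11]. Speed limits (rad/s): [2.57, 2.57, 3.14, 3.14, 3.14, 3.14].

INTERFACE

Orientations are given as [roll, pitch, yaw] about the fixed x, y, z axes, in that order (R = Rz(yaw) Ry(pitch) Rx(roll)).
In Python, from plant import bot gives the robot as it stands.
- The arm moves only by the shell command python3 -m pendant 'ROWS' [OPENING]. ROWS is JSON, a list of rows, each an object with "linear": the shift along the world's x, y, z in mm, a list of three; "twist": the turn about the world's z in degrees. In form: [{"linear": [x, y, z], "twist": twist}, ...]. A call has 1 to 20 rows; each row is the pose to reach, as a shift and turn from the pose commanded when the call began; what a row does not reach only later rows make up. A row lasts 1/8 s, in which the tool goes at most 62.5 mm and 10.7 degrees, less where a joint would pass 70% of its speed; a pose out of reach is approached as far as the arm can. A call with a gripper value outside its range is refused whole. OPENING is the closure in counts, from 0 (fully open) to 255 (shut), set as the call begins (- or left out, the last holds). The fingers move at their own pace and stop on an object; the grip force is fixed at half the most. Time passes only in rows, so rows that repeat a pose let the fingers close. It gives the time, the measured TCP pose, the force and the opening at its end, in the units of the state.
- bot.get_obs(): the state, without advancing time (a new reading comes with each control period).
- bot.capture(name): name is "scene" or "top" or "wrist"; returns a dict with "frame" (420x560x3 uint8, blue, green, red), "z_map" (420x560 float32, mm along the optical axis (not along the pixel's ray), 0 where there is no reading), "fx", "fy", "cx", "cy" (pixels), "k1" (the pictures are not rectified: a ray, as slopes to the right and down, at radius r is drawn at 1 + k1 r^2 times it, then the intrinsics apply), "rvec" (rotation vector, rad) and "tvec" (3), from world to camera coordinates, as OpenCV has them. Camera axes: x right, y down, z forward; pixel columns grow to the right and rows downward; lengths in mm; the calibration is good to about 2 mm. A picture is of the moment at which its call begins.
- bot.close_job(): hands the job in, once; it reports no verdict.
The state is a dict: "time": time; "joint_positions": joint angles; "dq": joint speeds; "tau": joint torques, N m; "tool_pos": TCP position; "tcp_rot": TCP orientation; "contact_force": force on the tool from outside, world axes, zero at the start; "moment": the same for the moment, N m; "grip_width": finger opening in mm.
Only numpy, scipy, OpenCV 4.12 (cv2) and the standard library are available. Lean on these libraries where they do the work, as an engineer would, in place of code of your own. Each camera call takes 0.05 s, during which the arm holds its last target. There are 200 camera calls.

## Working session

There is one attempt and no reset: what is moved stays moved. The work goes in short steps, Python scripts to look and compute and a shell command to move; the robot and the scene stay as the last step left them, time stands still between calls to the robot, and variables do not carry over. Pictures are saved under pics/ and viewed, about 8 in all and at most 12, crops included, and the job is handed in when it is done.

```bash
mkdir -p pics
cat > h.py <<'E'
import numpy as np, cv2
from plant import bot
def cap(n,save=None):
    c=bot.capture(n)
    if save: cv2.imwrite('pics/'+save+'.png',c['frame'])
    return c
def und(c,u,v):
    x,y=(u-c['cx'])/c['fx'],(v-c['cy'])/c['fy']
    rd=np.hypot(x,y); r=rd
    for _ in range(20): r=rd/(1+c['k1']*r*r)
    s=r/rd if rd>0 else 1
    return np.array([x*s,y*s,1.])
def RT(c): return cv2.Rodrigues(np.array(c['rvec'],float))[0],np.array(c['tvec'],float).ravel()
def onplane(c,u,v,z):
    R,t=RT(c); d=R.T@und(c,u,v); o=-R.T@t
    return o+d*(z-o[2])/d[2]
def bydepth(c,u,v):
    R,t=RT(c); return R.T@(und(c,u,v)*c['z_map'][int(v),int(u)]-t)
def proj(c,p):
    R,t=RT(c); q=R@np.array(p,float)+t; x,y=q[0]/q[2],q[1]/q[2]; k=1+c['k1']*(x*x+y*y)
    return x*k*c['fx']+c['cx'],y*k*c['fy']+c['cy']
E
python3 - <<'E'
from h import *
a=cap('scene');b=cap('top')
cv2.imwrite('pics/a.png',a['frame']);cv2.imwrite('pics/b.png',b['frame'])
for c in(a,b):
  print(c['fx'],c['k1'],RT(c)); 
print(bot.get_obs())
E
```

```text
470.48279333332954 -0.0325495612350789 (array([[-0.45770018,  0.88903188, -0.01152657],
       [ 0.57546228,  0.2863329 , -0.76606569],
       [-0.67775638, -0.35726151, -0.64265893]]), array([ 281.40597746, -207.22172197, 1723.28916039]))
504.44912219056425 -0.14886267686568705 (array([[-0.02896784, -0.99955478, -0.00714845],
       [-0.99487875,  0.02952366, -0.09666762],
       [ 0.09683563,  0.00431159, -0.99529105]]), array([ -40.22761124,  533.30204737, 1621.38822766]))
{'time': 0.1, 'joint_positions': array([-1.39698485e+00,  3.42663574e-01,  1.52490811e+00, -2.22316055e-05,
        1.27540442e+00, -1.46012481e-01]), 'dq': array([-0.000338  , -0.00382689, -0.00367917,  0.00087933,  0.00032367,
       -0.00186901]), 'tau': array([ 1.81926644e-03, -4.32003272e+01, -2.44692779e+01,  7.18835159e-02,
        5.26103773e-02, -5.97960388e-05]), 'tool_pos': array([ 165.00528834, -498.01695636,  226.11367046]), 'tcp_rot': array([-3.14141240e+00,  1.37182173e-03, -1.25096575e+00]), 'contact_force': array([-0.74819173, -0.12529246, -0.23713689]), 'moment': array([ 0.00461279, -0.05566713, -0.00663461]), 'grip_width': 91.76731828433282}
```

View pics/a.png

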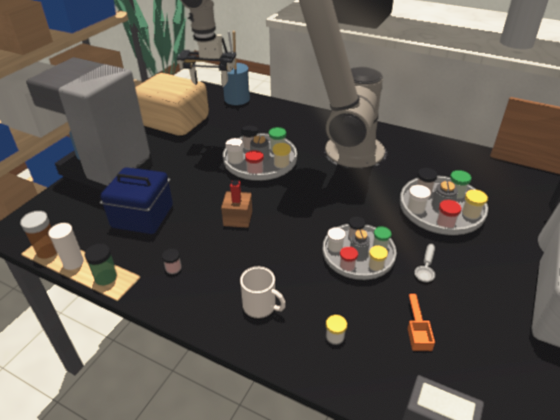

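View pics/b.png

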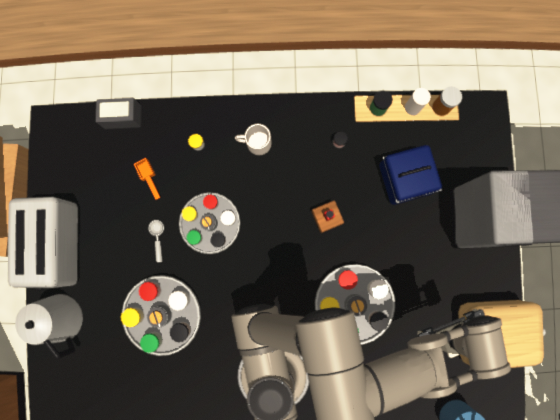

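The top view shows three carousels: (210,222), (160,315) and (355,305). The one at (210,222) has the smallest disc (about 60 px against about 78), so it fits. The stand with the red driver is at (328,215). I'll confirm with an enlarged crop and measurements.

Run:
```python
from h import *
a=cap('scene');b=cap('top')
def cr(c,u,v,w): return cv2.resize(c['frame'][v-w:v+w,u-w:u+w],(390,390),interpolation=cv2.INTER_CUBIC)
cv2.imwrite('pics/c.png',np.hstack([cr(b,209,222,34),cr(b,328,215,22)]))
# tray diameters by extent
for l,r,v in((179,240,222),(121,201,315),(315,396,303)):
  p,q=onplane(b,l,v,20),onplane(b,r,v,20); print('tray',(p+q)[:2]/2,np.linalg.norm(p-q))
print('screw',onplane(b,207,222,88))
for n,c in(('scene',a),('top',b)):
  hsv=cv2.cvtColor(c['frame'],cv2.COLOR_BGR2HSV)
  red=((hsv[...,0]<6)|(hsv[...,0]>174))&(hsv[...,1]>150)&(hsv[...,2]>60)
  k,l,s,ce=cv2.connectedComponentsWithStats(red.astype(np.uint8))
  for i in range(1,k):
    if s[i,4]>15: print(n,s[i],ce[i],bydepth(c,*ce[i]))
  # brown stand top
```

```text
tray [510.1258033  194.34661804] 202.13127863675817
tray [209.28451033 361.31325644] 267.3807054443738
tray [ 232.33021755 -275.52682252] 264.18877423923027
screw [504.6638109  191.20205457  88.        ]
scene [246 151  17  12 173] [253.82080925 156.27745665] [ 317.35215753 -238.5216696    91.56095911]
scene [230 181  11  22 168] [235.46428571 192.23809524] [ 523.94403542 -182.18019478  107.98724203]
scene [440 200  21  16 273] [449.68498168 207.5018315 ] [298.2890391  385.77185854  93.1070381 ]
scene [340 247  18  14 199] [348.64321608 253.44723618] [574.70315754 188.3647795   71.58781475]
top [203 195  14  14 158] [209.8164557  201.41772152] [572.4920735  184.79821806  65.57988469]
top [324 211  11   9  34] [327.61764706 215.76470588] [ 509.12079744 -185.20161341  133.25149946]
top [338 270  20  19 280] [347.55357143 279.41785714] [ 312.59997686 -243.29510777   93.69861578]
top [139 282  19  19 279] [147.82078853 290.96774194] [292.37585793 382.56080739  91.11089951]
```

View pics/c.png

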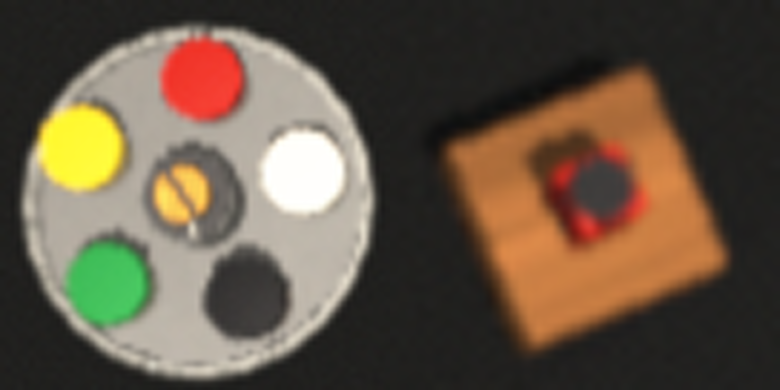

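The crop confirms it: the tray measures 202 mm (200 expected), so this is the small carousel, with the slot visible at crop (180,195). The driver sits in the stand, rotated about 20°. I'm moving to above the stand for a close look.

```bash
python3 -m pendant '[{"linear":[20,15,40],"twist":0},{"linear":[60,50,80],"twist":5},{"linear":[105,90,85],"twist":10},{"linear":[150,130,85],"twist":15},{"linear":[190,170,85],"twist":20},{"linear":[230,210,85],"twist":20},{"linear":[270,245,85],"twist":20},{"linear":[300,280,85],"twist":20},{"linear":[320,310,85],"twist":20},{"linear":[320,310,85],"twist":20},{"linear":[320,310,85],"twist":20}]' 0
python3 - <<'E'
from h import *
w=cap('wrist','d')
print(bot.get_obs()['tcp_rot'],RT(w),w['fx'],w['k1'])
R,t=RT(w);print('cam',-R.T@t)
print(proj(w,[509,-187,134]))
E
```

```text
time: 1.58
tool_pos: [484.8, -188.7, 311.6]
tcp_rot: [3.141, 0.0, -0.902]
contact_force: [0.4, -0.5, -0.3]
grip_width: 91.7
[ 3.1411055e+00  1.4434253e-05 -9.0265210e-01] (array([[ 0.61889245, -0.78547503, -0.00105985],
       [-0.75558905, -0.59571223,  0.27241904],
       [-0.21460972, -0.16779728, -0.96217812]]), array([-448.85196152,  196.17230806,  543.86795436])) 292.00552686486816 -0.04353931418358021
cam [ 542.7360846  -144.44020052  469.38106112]
(np.float64(291.81462883907477), np.float64(176.96116953065382))
```

View pics/d.png

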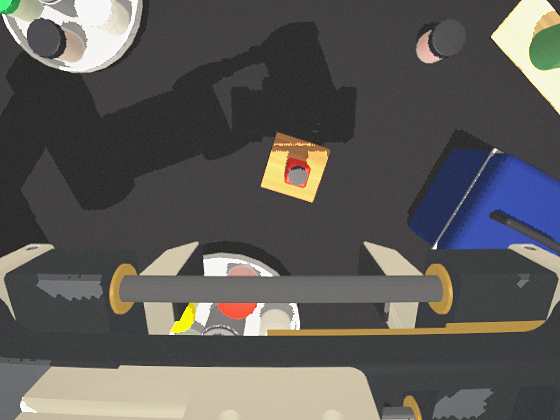

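The wrist picture shows the stand at (296,167) with the red handle at (297,172), between the open fingers and ahead of them. Next I'll measure the stand and handle poses.

Run:
```python
from h import *
w=cap('wrist'); f=w['frame']
cr=cv2.resize(f[125:210,250:345],(760,680)[:2] if 0 else (665,595),interpolation=cv2.INTER_CUBIC); cv2.imwrite('pics/e.png',cr)
hsv=cv2.cvtColor(f,cv2.COLOR_BGR2HSV); roi=np.zeros(f.shape[:2],bool); roi[125:210,250:345]=1
st=roi&(hsv[...,1]>70)&(hsv[...,2]>110)
k,l,s,ce=cv2.connectedComponentsWithStats(st.astype(np.uint8)); i=1+np.argmax(s[1:,4]); print(s[i])
v,u=np.nonzero(l==i)
P=np.array([onplane(w,x,y,70)[:2] for x,y in zip(u,v)],np.float32); print('stand',cv2.minAreaRect(P))
# depth classes
zs=[(x,y,bydepth(w,x,y)) for y in range(145,195) for x in range(265,330) if w['z_map'][y,x]>0]
q=np.array([np.r_[x,y,p] for x,y,p in zs])
m=q[:,4]>126; print('handle top',m.sum(),q[m].mean(0)); 
print(cv2.minAreaRect(q[m][:,2:4].astype(np.float32)))
m=(abs(q[:,4]-70)<6); print('standtop z',q[m].mean(0))
```

```text
[ 260  132   70   71 2906]
stand ((514.70654296875, -190.7044677734375), (77.36213684082031, 77.66834259033203), 21.20152473449707)
handle top 502 [ 296.82669323  174.45418327  514.74736796 -190.04237673  134.73982648]
((514.1858520507812, -190.76258850097656), (26.03636932373047, 26.01618003845215), 22.38201332092285)
standtop z [ 294.85768863  167.30897803  515.11907927 -190.61789598   69.98415698]
```

View pics/e.png

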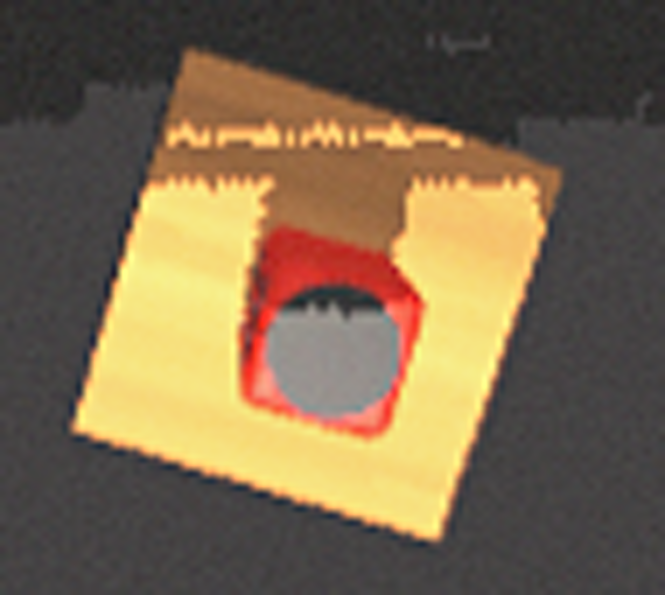

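The stand is at (514.7,-190.7), and the handle is at about (514.5,-190.5) with its flats at 22° mod 90. I'll square the jaws to the flats with a -16° twist and come down to TCP z of about 87.

```bash
python3 -m pendant '[{"linear":[15,-1,0],"twist":-8},{"linear":[29.5,-2,-20],"twist":-16},{"linear":[29.5,-2,-70],"twist":-16},{"linear":[29.5,-2,-125],"twist":-16},{"linear":[29.5,-2,-175],"twist":-16},{"linear":[29.5,-2,-210],"twist":-16},{"linear":[29.5,-2,-225],"twist":-16},{"linear":[29.5,-2,-225],"twist":-16},{"linear":[29.5,-2,-225],"twist":-16}]' 0
python3 -m pendant '[{"linear":[0,0,0],"twist":0},{"linear":[0,0,0],"twist":0},{"linear":[0,0,0],"twist":0},{"linear":[0,0,0],"twist":0},{"linear":[0,0,0],"twist":0},{"linear":[0,0,0],"twist":0}]' 255
```

```text
time: 2.8
tool_pos: [515.5, -191.2, 88.3]
tcp_rot: [-3.14, -0.002, -1.182]
contact_force: [0.2, 0.9, 0.6]
grip_width: 91.7
time: 3.55
tool_pos: [514.5, -190.4, 86.7]
tcp_rot: [3.141, 0.0, -1.181]
contact_force: [0.1, 0.8, -0.5]
grip_width: 36.4
```

```bash
python3 -m pendant '[{"linear":[0,0,0],"twist":0},{"linear":[0,0,0],"twist":0},{"linear":[0,0,0],"twist":0},{"linear":[0,0,0],"twist":0}]' 255
python3 -m pendant '[{"linear":[0,0,10],"twist":0},{"linear":[0,0,40],"twist":0},{"linear":[0,0,80],"twist":0},{"linear":[0,0,120],"twist":0},{"linear":[0,0,145],"twist":0},{"linear":[0,0,150],"twist":0},{"linear":[0,0,150],"twist":0}]'
python3 - <<'E'
from h import *
a=cap('scene');o=bot.get_obs();p=o['tool_pos'];print(p,o['tcp_rot'],o['moment'])
u,v=proj(a,[p[0],p[1],p[2]+19-94]);print(u,v)
cv2.imwrite('pics/f.png',cv2.resize(a['frame'][int(v)-45:int(v)+15,int(u)-30:int(u)+30],(600,600),interpolation=cv2.INTER_CUBIC))
E
```

```text
time: 4.05
tool_pos: [514.5, -190.4, 86.7]
tcp_rot: [3.142, 0.0, -1.181]
contact_force: [1.0, -0.1, -0.6]
grip_width: 25.8
time: 4.92
tool_pos: [514.3, -190.3, 236.4]
tcp_rot: [3.141, 0.0, -1.181]
contact_force: [-0.5, -0.8, -1.8]
grip_width: 25.7
[ 514.03637031 -190.13207974  235.68456402] [ 3.14034118e+00  1.36015839e-03 -1.18120135e+00] [ 0.01840716  0.01592309 -0.02970916]
233.60593998779564 175.01230960629024
```

View pics/f.png

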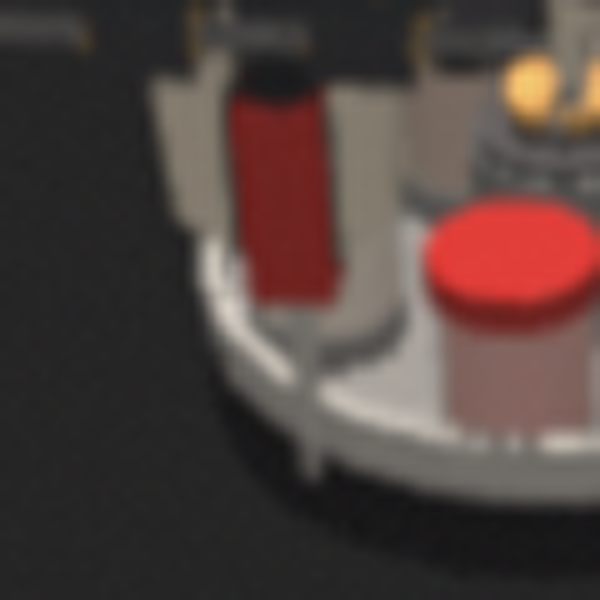

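In the scene crop the driver is lifted and clear, tip at crop (312,475). The blade looks thin, so probably edge-on. The wrist camera should see the tip, so I'll check there and measure the screw from the top depth map.

Run:
```python
from h import *
b=cap('top');w=cap('wrist');a=cap('scene')
for n,c,p0,(wx) in(('top',b,(507,193,88),18),('scene',a,(507,193,88),20)):
  u,v=map(int,proj(c,p0)); 
  q=np.array([np.r_[x,y,bydepth(c,x,y),c['frame'][y,x]] for y in range(v-wx,v+wx) for x in range(u-wx,u+wx) if c['z_map'][y,x]>0])
  hsv=cv2.cvtColor(q[:,5:].astype(np.uint8)[None],cv2.COLOR_BGR2HSV)[0].astype(int)
  m=(hsv[:,0]>8)&(hsv[:,0]<24)&(hsv[:,1]>120)&(hsv[:,2]>110)&(np.hypot(q[:,2]-507,q[:,3]-193)<30)
  print(n,(u,v),m.sum(),q[m][:,:5].mean(0),np.median(q[m][:,4]))
  uv=q[m][:,:2]; z=np.median(q[m][:,4])
  P=np.array([onplane(c,x,y,z)[:2] for x,y in uv],np.float32); print(cv2.minEnclosingCircle(P), P.mean(0))
p=bot.get_obs()['tool_pos'];u,v=proj(w,[p[0],p[1],p[2]-75]);print(u,v)
u,v=int(u),int(v)
cv2.imwrite('pics/g.png',cv2.resize(w['frame'][v-50:v+100,u-75:u+75],(600,600),interpolation=cv2.INTER_CUBIC))
```

```text
top (206, 221) 74 [206.5        221.31081081 507.03515556 193.06044233  86.15172569] 86.50535735942765
((506.55242919921875, 193.22930908203125), 16.213306427001953) [507.01865 193.00438]
scene (359, 233) 69 [360.85507246 234.10144928 507.80590208 196.27877297  87.40004288] 87.65117347688167
((507.9252014160156, 196.12767028808594), 16.59956932067871) [508.06973 196.3438 ]
279.80334984004094 220.2738811333451
```

View pics/g.png

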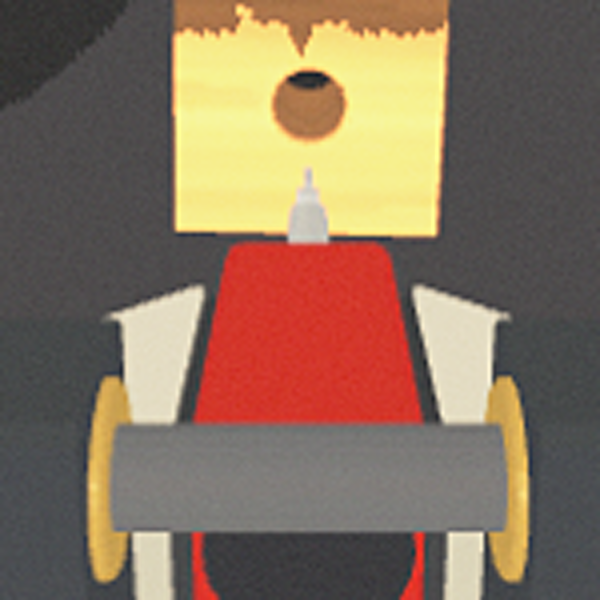

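The wrist crop shows the blade edge-on at crop (308,180), so its width lies along tool y (world 22°). Both cameras put the screw at about (507.5,194.5), top z of about 87. I'm carrying the driver over there for a look from close by.

```bash
python3 -m pendant '[{"linear":[0,15,0],"twist":1},{"linear":[0,50,0],"twist":3},{"linear":[-1,95,0],"twist":5},{"linear":[-2,140,0],"twist":8},{"linear":[-3,185,0],"twist":8},{"linear":[-4,230,0],"twist":8},{"linear":[-5,275,0],"twist":8},{"linear":[-6,320,0],"twist":8},{"linear":[-7,355,-10],"twist":8},{"linear":[-7,378,-20],"twist":8},{"linear":[-7,385,-28],"twist":8},{"linear":[-7,385,-28],"twist":8},{"linear":[-7,385,-28],"twist":8}]'
python3 - <<'E'
from h import *
w=cap('wrist');o=bot.get_obs();p=o['tool_pos'];print(p,o['tcp_rot'])
print('tip',proj(w,[p[0],p[1],p[2]-78.7]))
u,v=map(int,proj(w,[507.5,194.5,87]));print('screw',u,v)
print(u-60,v-50)
cv2.imwrite('pics/i.png',cv2.resize(w['frame'][v-50:v+50,u-60:u+60],(780,650)[:2] if 0 else (720,600),interpolation=cv2.INTER_CUBIC))
E
```

```text
time: 6.75
tool_pos: [507.7, 193.9, 209.0]
tcp_rot: [-3.141, -0.0, -1.042]
contact_force: [0.4, 0.1, -1.8]
grip_width: 26.3
[507.86239194 193.80588552 209.15948746] [-3.14108485e+00 -4.86357090e-04 -1.04255583e+00]
tip (np.float64(279.66557579964626), np.float64(219.02990778803942))
screw 279 206
219 156
```

View pics/i.png

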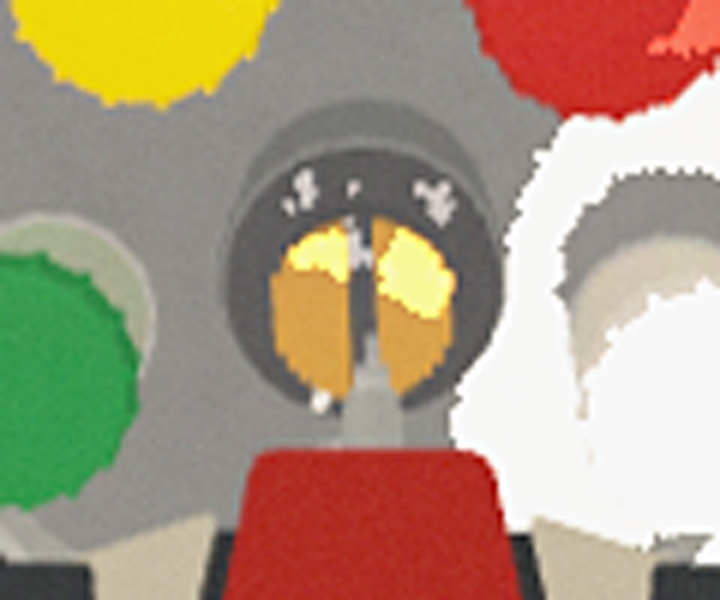

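Wrist crop: the screw disc is centred at crop (363,310) and its slot stands vertical, in line with the blade (tip at (372,340)). That leaves about 1.3 mm sideways to correct. I'll come down to just above the screw, then feel downwards.

```bash
python3 -m pendant '[{"linear":[-0.6,1,-8],"twist":0},{"linear":[-0.6,1,-18],"twist":0},{"linear":[-0.6,1,-28],"twist":0},{"linear":[-0.6,1,-35],"twist":0},{"linear":[-0.6,1,-39],"twist":0},{"linear":[-0.6,1,-39],"twist":0},{"linear":[-0.6,1,-39],"twist":0}]'
python3 -m pendant '[{"linear":[0,0,-1],"twist":0},{"linear":[0,0,-2],"twist":0},{"linear":[0,0,-3],"twist":0},{"linear":[0,0,-3],"twist":0},{"linear":[0,0,-3],"twist":0}]'
python3 -m pendant '[{"linear":[0,0,-1],"twist":0},{"linear":[0,0,-2],"twist":0},{"linear":[0,0,-2],"twist":0},{"linear":[0,0,-2],"twist":0}]'
```

```text
time: 7.68
tool_pos: [507.2, 195.7, 170.0]
tcp_rot: [-3.141, -0.0, -1.042]
contact_force: [0.3, 0.4, -0.8]
grip_width: 26.0
time: 8.3
tool_pos: [507.0, 195.6, 166.7]
tcp_rot: [3.142, -0.0, -1.042]
contact_force: [-0.0, -0.3, -1.6]
grip_width: 25.4
time: 8.8
tool_pos: [507.0, 195.6, 164.7]
tcp_rot: [3.142, -0.0, -1.042]
contact_force: [0.7, -0.5, -0.4]
grip_width: 26.1
```

```bash
for i in 1 2 3; do python3 -m pendant '[{"linear":[0,0,-0.5],"twist":0},{"linear":[0,0,-1],"twist":0},{"linear":[0,0,-1],"twist":0}]' | grep -E "pos|force"; done
python3 - <<'E'
from h import *
w=cap('wrist')
cv2.imwrite('pics/j.png',cv2.resize(w['frame'][160:250,225:335],(733,600),interpolation=cv2.INTER_CUBIC))
E
```

```text
tool_pos: [506.9, 195.6, 163.7]
contact_force: [-0.5, -0.4, -0.9]
tool_pos: [506.9, 195.6, 162.7]
contact_force: [0.6, -0.4, -0.2]
tool_pos: [507.0, 195.6, 161.9]
contact_force: [-0.3, 0.5, 1.1]
```

View pics/j.png

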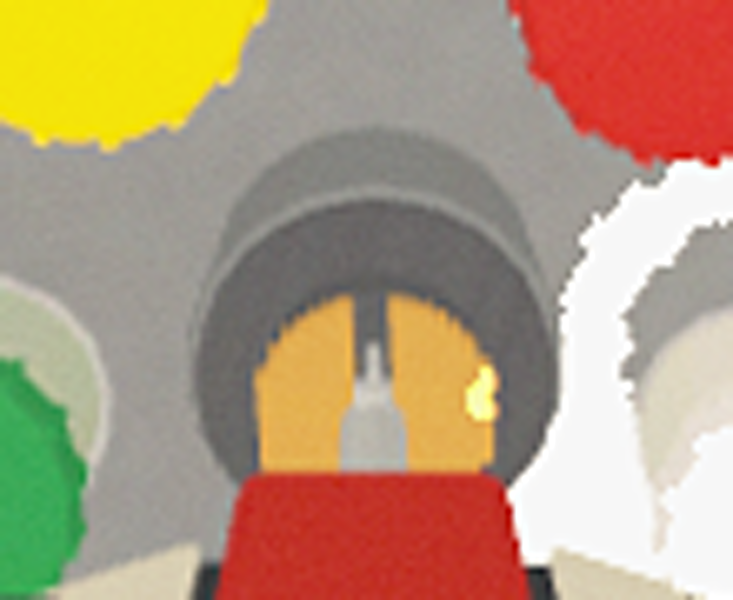

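The crop shows the blade centred in the slot at (373,350), and a first light contact force, consistent with the slot bottom. I'll press 1 mm more, then start turning clockwise gently.

```bash
python3 -m pendant '[{"linear":[0,0,-0.5],"twist":0},{"linear":[0,0,-1],"twist":0},{"linear":[0,0,-1],"twist":0}]' | grep -E "pos|force"
python3 -m pendant '[{"linear":[0,0,0],"twist":-3},{"linear":[0,0,0],"twist":-6},{"linear":[0,0,0],"twist":-9},{"linear":[0,0,0],"twist":-12},{"linear":[0,0,0],"twist":-12}]'
python3 -c "
from h import *
o=bot.get_obs();print(o['moment'],o['contact_force'])"
```

```text
tool_pos: [507.0, 195.6, 160.8]
contact_force: [-0.5, 0.8, 1.3]
time: 10.98
tool_pos: [507.2, 195.5, 160.9]
tcp_rot: [-3.141, -0.0, -1.25]
contact_force: [0.5, -1.2, 1.0]
grip_width: 25.8
[-0.11064304 -0.00948967  0.01295526] [ 0.5037854  -1.22299658  1.01551615]
```

```bash
for i in 1 2; do python3 -m pendant '[{"linear":[0,0,0],"twist":-3},{"linear":[0,0,0],"twist":-6},{"linear":[0,0,0],"twist":-9},{"linear":[0,0,0],"twist":-9}]' | grep -E "pos|force|rot"
python3 -c "
from h import *
o=bot.get_obs();print(o['moment'])"; done
```

```text
tool_pos: [507.2, 195.4, 160.9]
tcp_rot: [-3.141, -0.001, -1.407]
contact_force: [1.4, -1.8, 1.9]
[-0.32882641 -0.13290885  0.03366685]
tool_pos: [507.2, 195.3, 160.8]
tcp_rot: [-3.141, -0.001, -1.563]
contact_force: [0.7, -1.8, 1.4]
[-0.57781458 -0.20723137  0.05089051]
```

Run:
```python
from h import *
w=cap('wrist')
cv2.imwrite('pics/k.png',cv2.resize(w['frame'][160:250,225:335],(733,600),interpolation=cv2.INTER_CUBIC))
```

```text
(no output)
```

View pics/k.png

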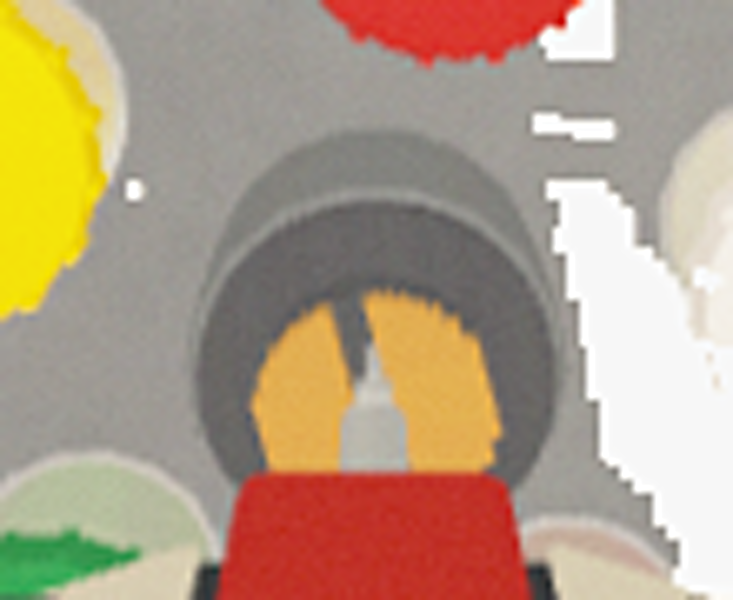

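The crop shows the tool turned 30° with the slot tilted about 14° behind it. That is the slot's play taken up; the screw is following and the blade is still engaged. Continuing.

```bash
for i in 1 2 3; do python3 -m pendant '[{"linear":[0,0,0],"twist":-3},{"linear":[0,0,0],"twist":-6},{"linear":[0,0,0],"twist":-9},{"linear":[0,0,0],"twist":-11},{"linear":[0,0,0],"twist":-11}]' | grep -E "pos|force|rot"
python3 -c "
from h import *
o=bot.get_obs();print(o['moment'])"; done
```

```text
tool_pos: [507.2, 195.2, 160.8]
tcp_rot: [-3.141, -0.001, -1.756]
contact_force: [1.4, -3.6, 2.1]
[-0.96112967 -0.33813035  0.06736646]
tool_pos: [507.1, 195.2, 160.7]
tcp_rot: [-3.141, -0.001, -1.949]
contact_force: [1.3, -5.5, 1.6]
[-1.22821491 -0.37115898  0.03999654]
tool_pos: [507.0, 195.1, 160.7]
tcp_rot: [-3.141, -0.001, -2.141]
contact_force: [1.0, -5.3, 1.9]
[-1.32209411 -0.30316639  0.05492912]
```

```bash
for i in 1 2 3; do python3 -m pendant '[{"linear":[0,-0.1,0],"twist":-2},{"linear":[0,-0.2,0],"twist":-4},{"linear":[0,-0.2,0],"twist":-4}]' | grep -E "pos|force|rot"
python3 -c "
from h import *
o=bot.get_obs();print(o['moment'])"; done
```

```text
tool_pos: [507.0, 195.0, 160.8]
tcp_rot: [-3.141, -0.001, -2.211]
contact_force: [2.2, -5.1, 2.8]
[-1.23332256 -0.2964762   0.11299941]
tool_pos: [507.0, 194.9, 160.7]
tcp_rot: [-3.141, -0.001, -2.281]
contact_force: [0.7, -4.9, 1.2]
[-1.14578701 -0.31083323  0.03415844]
tool_pos: [506.9, 194.8, 160.7]
tcp_rot: [-3.141, -0.0, -2.351]
contact_force: [0.9, -5.2, 3.0]
[-1.21614582 -0.31134164  0.13562271]
```

```bash
cat > m.py <<'E'
from h import *
M=[]
for i in range(5):
    w=cap('wrist'); o=bot.get_obs(); M.append(np.r_[o['contact_force'],o['moment'],o['tcp_rot'][2]])
print(np.mean(M,0).round(3),o['time'])
# slot angle: brass parts left/right on slot -> dark pixels between in the disc's far half
f=w['frame']; hsv=cv2.cvtColor(f,cv2.COLOR_BGR2HSV)
br=(hsv[...,0]>8)&(hsv[...,0]<28)&(hsv[...,1]>90)&(hsv[...,2]>110)
br[:,:255]=0;br[:,305:]=0
for v in range(202,220,2):
    u=np.nonzero(br[v])[0]
    if len(u)>2:
        g=np.diff(u);j=g.argmax(); print(v,u[0],u[-1],'gap',u[j],u[j+1])
E
python3 m.py; python3 -m pendant '[{"linear":[0,0,0],"twist":-2},{"linear":[0,0,0],"twist":-3},{"linear":[0,0,0],"twist":-3}]' >/dev/null;python3 m.py
```

```text
[ 1.492 -5.092  2.341 -1.194 -0.284  0.1   -2.351] 15.275
204 279 287 gap 279 280
206 271 292 gap 273 279
208 268 293 gap 274 280
210 266 296 gap 275 280
212 265 296 gap 275 281
214 264 297 gap 276 282
216 264 298 gap 277 283
218 263 298 gap 277 284
[ 1.089 -5.324  1.813 -1.199 -0.265  0.204 -2.403] 15.9
204 278 289 gap 278 279
206 271 292 gap 272 278
208 269 294 gap 273 279
210 267 295 gap 274 280
212 266 296 gap 275 281
214 264 297 gap 276 282
216 263 298 gap 276 283
218 263 298 gap 277 284
```

The moment about z went from 0.05 to 0.10 to 0.20 N m over the last few degrees, so the screw is at its stop. I'll stop turning, unwind into the slot's play and lift out.

```bash
python3 -m pendant '[{"linear":[0,-0.1,0],"twist":3},{"linear":[0,-0.2,0],"twist":8},{"linear":[0,-0.3,0],"twist":14},{"linear":[0,-0.3,0],"twist":17},{"linear":[0,-0.3,0],"twist":17}]'; python3 m.py
python3 -m pendant '[{"linear":[0,0,2],"twist":0},{"linear":[0,0,5],"twist":0},{"linear":[0,0,12],"twist":0},{"linear":[0,0,25],"twist":0},{"linear":[0,0,40],"twist":0},{"linear":[0,0,48],"twist":0},{"linear":[0,0,48],"twist":0}]'
python3 - <<'E'
from h import *
w=cap('wrist');print(bot.get_obs()['tcp_rot'][2])
cv2.imwrite('pics/l.png',cv2.resize(w['frame'][156:256,219:339],(720,600),interpolation=cv2.INTER_CUBIC))
E
```

```text
time: 16.52
tool_pos: [506.7, 195.5, 160.7]
tcp_rot: [3.14, 0.001, -2.107]
contact_force: [-0.3, 0.3, 2.2]
grip_width: 25.8
[-0.203  1.226  1.988  0.312  0.129 -0.007 -2.107] 16.775
204 274 289 gap 277 284
206 270 293 gap 277 284
208 268 295 gap 278 284
210 266 296 gap 278 284
212 266 298 gap 278 284
214 264 299 gap 278 284
216 264 299 gap 278 284
218 264 299 gap 277 284
time: 17.65
tool_pos: [507.3, 194.8, 209.7]
tcp_rot: [-3.14, 0.001, -2.106]
contact_force: [0.3, -0.6, -2.0]
grip_width: 25.5
-2.1061767649585486
```

View pics/l.png

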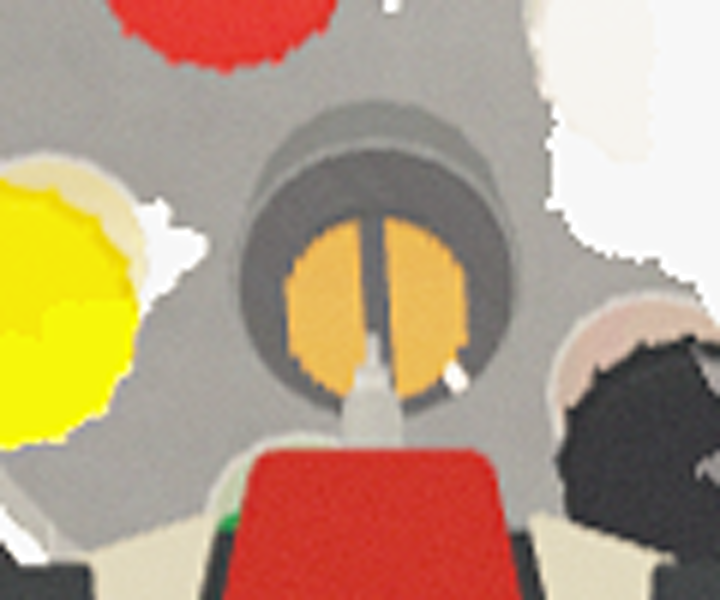

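Unloaded, the slot lines up with the tool at yaw -2.106; it started at -1.042. So the screw turned about 1.06 rad, which is the stop, and the tip at crop (372,340) has not shifted in the grip. Now I'm carrying the driver back over the stand.

```bash
python3 -m pendant '[{"linear":[0,-15,15],"twist":3},{"linear":[1,-50,27],"twist":10},{"linear":[2,-95,27],"twist":17},{"linear":[3,-140,27],"twist":25},{"linear":[4,-185,27],"twist":33},{"linear":[5,-230,27],"twist":40},{"linear":[6,-275,27],"twist":47},{"linear":[7,-320,27],"twist":53},{"linear":[7,-360,27],"twist":53},{"linear":[7,-380,27],"twist":53},{"linear":[7,-385,27],"twist":53},{"linear":[7,-385,27],"twist":53},{"linear":[7,-385,27],"twist":53}]'
```

```text
time: 19.32
tool_pos: [514.1, -189.0, 235.8]
tcp_rot: [-3.142, 0.0, -1.18]
contact_force: [-0.1, -0.2, -1.0]
grip_width: 25.9
```

```bash
python3 -m pendant '[{"linear":[0.3,-1,-20],"twist":0},{"linear":[0.3,-1,-50],"twist":0},{"linear":[0.3,-1,-75],"twist":0},{"linear":[0.3,-1,-85],"twist":0},{"linear":[0.3,-1,-90],"twist":0},{"linear":[0.3,-1,-95],"twist":0},{"linear":[0.3,-1,-95],"twist":0}]'
python3 -m pendant '[{"linear":[0,0,-15],"twist":0},{"linear":[0,0,-30],"twist":0},{"linear":[0,0,-40],"twist":0},{"linear":[0,0,-48],"twist":0},{"linear":[0,0,-51],"twist":0},{"linear":[0,0,-52],"twist":0},{"linear":[0,0,-52],"twist":0}]'
```

```text
time: 20.2
tool_pos: [514.4, -191.3, 141.0]
tcp_rot: [-3.141, -0.0, -1.181]
contact_force: [-0.1, -0.5, -1.8]
grip_width: 25.8
time: 21.08
tool_pos: [514.5, -191.4, 89.0]
tcp_rot: [-3.141, -0.001, -1.181]
contact_force: [-0.0, -0.1, -0.8]
grip_width: 25.6
```

```bash
python3 -m pendant '[{"linear":[0,0.5,-1],"twist":0},{"linear":[0,0.7,-2],"twist":0},{"linear":[0,0.7,-2.3],"twist":0},{"linear":[0,0.7,-2.3],"twist":0}]'
python3 -m pendant '[{"linear":[0,0,0],"twist":0},{"linear":[0,0,0],"twist":0},{"linear":[0,0,0],"twist":0},{"linear":[0,0,0],"twist":0},{"linear":[0,0,0],"twist":0},{"linear":[0,0,0],"twist":0},{"linear":[0,0,0],"twist":0},{"linear":[0,0,0],"twist":0},{"linear":[0,0,0],"twist":0}]' 0
python3 -m pendant '[{"linear":[0,0,15],"twist":0},{"linear":[0,0,40],"twist":0},{"linear":[0,0,80],"twist":0},{"linear":[0,0,120],"twist":0},{"linear":[0,0,160],"twist":0},{"linear":[0,0,190],"twist":0},{"linear":[-10,0,220],"twist":0},{"linear":[-30,2,225],"twist":16},{"linear":[-30,2,225],"twist":16},{"linear":[-30,2,225],"twist":16}]'
python3 - <<'E'
from h import *
w=cap('wrist'); b=cap('top')
q=np.array([np.r_[x,y,bydepth(w,x,y)] for y in range(145,195) for x in range(265,330) if w['z_map'][y,x]>0])
m=q[:,4]>126; print('handle top',m.sum(),q[m].mean(0),cv2.minAreaRect(q[m][:,2:4].astype(np.float32)))
hsv=cv2.cvtColor(b['frame'],cv2.COLOR_BGR2HSV)
red=((hsv[...,0]<6)|(hsv[...,0]>174))&(hsv[...,1]>150)&(hsv[...,2]>60)
k,l,s,ce=cv2.connectedComponentsWithStats(red.astype(np.uint8)); print(ce[1:][s[1:,4]>15])
cv2.imwrite('pics/m.png',cv2.resize(w['frame'],(700,525)))
E
```

```text
time: 21.58
tool_pos: [514.3, -190.5, 86.7]
tcp_rot: [-3.141, -0.0, -1.181]
contact_force: [-0.3, 1.2, 1.9]
grip_width: 26.2
time: 22.7
tool_pos: [514.3, -190.6, 86.4]
tcp_rot: [3.142, -0.0, -1.181]
contact_force: [0.3, -0.1, 0.7]
grip_width: 91.6
time: 23.95
tool_pos: [484.1, -188.5, 312.6]
tcp_rot: [-3.141, -0.002, -0.903]
contact_force: [0.6, -0.7, -0.2]
grip_width: 91.8
handle top 499 [ 297.54108216  174.83166333  514.66343369 -190.69822229  134.7165616 ] ((514.1644287109375, -191.42160034179688), (26.049161911010742, 25.96368980407715), 22.450458526611328)
[[209.8164557  201.41772152]
 [350.2625     280.7375    ]
 [147.81588448 290.99277978]]
```

View pics/m.png

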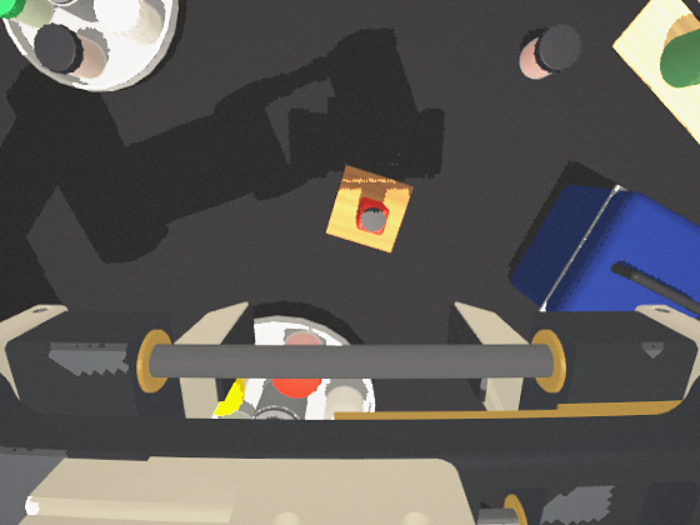

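The driver stands upright in the stand at (372,215) in the picture, clear of the open gripper. Its handle top is at z 134.7, the same as at the start, and the tray's red cap is at its original pixel. Handing in.

```bash
python3 -c "
from plant import bot
print(bot.close_job())"
```

```text
the job is handed in; nothing more can be done
None
```

The screw is turned to its stop and the driver is back in its stand, released. The job was handed in at about 24 s of the 72 s allowed; the hand-in reports no verdict.

- **Screw:** I turned it clockwise until the turning moment rose from about 0.05 to 0.20 N m, then stopped. Comparing the slot's direction before and after gives about 1.06 rad, against the stop at 1.05.
- **Forces:** Wrist readings stayed low while the blade was in the screw, at most about 5 N sideways and 3 N upward. The contact force between driver and carousel can't be read directly. At the stop I estimate it briefly reached about 40 N, under the 60 N limit.
- **Driver:** Its handle top is at z 134.7 mm and within about 1 mm of its starting position, with the same yaw. That means it is upright and fully down. The gripper is open and well clear.
- **Carousel tray:** The red cap is at exactly its starting pixel in the top camera, so the tray has not turned.
- **Not checked:** I did not measure the bystanders again at the end. The arm met no unexpected force on the way.

None of the checks failed or disagreed.

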